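# Bring the scooter wheel's valve to the top

### The arm

A 7-joint arm with a two-finger parallel gripper is mounted at the origin on the work surface. World frame = base frame: x ahead of the robot, y to its left, z up, the work surface at z = 0. Lengths are in m, angles in rad, forces in N, time in s.
With the tool pointing down it reaches from about 0.4 to 0.85 m from the base axis. Payload 10.4 kg.
Tool frame: the origin (TCP) lies at the very end of the fingers, on their centre line; the grasp point (between the pads) lies 19 mm behind it; z points along the fingers, y is the direction in which the jaws open and shut (so a half turn about z gives the same grasp; the last joint's range is limited). The gripper opens to 87 mm and grips with 3 to 60 N. Pads are 19 mm wide; open, the fingers measure 117 mm over their backs; the gripper's body (75 mm by 190 mm) begins 51 mm behind the grasp point.
Start: joints at [-1.294, 0.332, -0.065, 1.46, 0.022, 1.35, -0.088], TCP at [0.185, 0.597, 0.223] pointing down, gripper open.
Joint ranges: [-2.6, 2.6], [-0.5, 2.12], [-1.47, 1.34], [0.16, 2.42], [-1.27, 4.41], [0.06, 2.06], [-2.6, 2.6]. Speed limits (rad/s): [2.22, 2.22, 2.79, 2.79, 3.14, 3.14, 3.14].

### API

Orientations are given as a unit quaternion [x, y, z, w].
In Python, from bench import read_state, imaging, r gives the robot as it stands. The module is installed in compiled form; this text tells all that it offers.
- The arm moves only by the tool move_arm, never from a script. Its argument "series" is a list of rows, each a list of 4 numbers: the shift along the tool's x, y, z in m, then the turn about the tool's z in rad. In form: [[x, y, z, roll], ...]. A call has 1 to 20 rows; each row is the pose to reach, as a shift and turn from the pose commanded when the call began, along the tool's axes at that moment; what a row does not reach only later rows make up. A row lasts 1/10 s, in which the tool goes at most 50 mm and 8.59 degrees, less where a joint would pass 70% of its speed; a pose out of reach is approached as far as the arm can. A call with a gripper value outside its range is refused whole. "claw" is the gripper's target within -1 to 1 (fully open at 1, half-way at 0, shut at -1), set as the call begins (left out, the last holds). The fingers move at their own pace and stop on an object; "newtons" is the grip in N (left out, the last holds). Time passes only in rows, so rows that repeat a pose let the fingers close. It gives the time, the measured TCP pose, the force and the opening at its end, in the units of the state.
- read_state(): the state, without advancing time (a new reading comes with each control period).
- imaging.camera(name): name is "side" or "top"; returns (picture, depth): 480x640x3 uint8, red, green, blue; 480x640 float32, m along the optical axis (not along the pixel's ray), 0 where there is no reading.
- imaging.get_calibration(name): a dict with "camera_matrix" (3x3 intrinsics, pixels), "R" (3x3) and "t" (3): a world point X has camera coordinates R X + t. Camera axes: x right, y down, z forward; pixel columns grow to the right and rows downward; lengths in m; the calibration is good to about 2 mm. A picture is of the moment at which its call begins. get_calibration takes no time and is no camera call.
- r.close_job(): hands the job in, once; it reports no verdict.
The state is a dict: "time": time; "joint_positions": joint angles; "joint_vel": joint speeds; "joint_torque": joint torques, N m; "ee_pos": TCP position; "eef_rot": TCP orientation; "ft_force": force on the tool from outside, world axes, zero at the start; "torque": the same for the moment, N m; "width": finger opening in m.
Only numpy, scipy, OpenCV 4.12 (cv2) and the standard library are available. Lean on these libraries where they do the work, as an engineer would, in place of code of your own. Each camera call takes 0.05 s, during which the arm holds its last target.

### The job

The scooter wheel on the bench stand has to be pumped up: push its spokes gently with a fingertip, one after another as needed, until the bent brass valve stem is straight up at the top of the wheel, directly above the axle, and leave the wheel at rest there. Only push: do not grip the wheel, do not push on the valve stem itself, do not shift or lift the stand, and leave the other things on the bench alone.

Things in the scene. Friction and masses are not known exactly. Their poses are not given: they have to be found in the camera images.
- stand: Heavy (6 kg) grey bench stand, standing loose on the bench. Its origin is at bench level below the middle of the wheel; its x axis is level, along the axle, and points away from the robot's side (within 0.3 rad of world x), y level in the wheel's plane, z up. Floor plate 240 x 260 x 12 mm under the wheel. The A-shaped legs and bearing block are all behind the wheel (x from +53 mm on); the wheel's front, towards the robot, is open. Axle 170 mm above the bench.
- axle (a point): Centre of the wheel, on the axle, 170 mm above the bench; its x axis lies along the axle, pointing away from the robot's side, and its z axis points to the valve. The wheel stands upright: black tyre 300 mm outside diameter and 36 mm wide (x -18 to +18 mm), plain metal rim 216 mm inside diameter, 28 mm wide (x -14 to +14 mm), hub 40 mm diameter, proud of the tyre, from x -53 to +22 mm.
- wheel (a joint): Turning angle of the wheel, unlimited either way: 0 (or any whole turn) when the valve is straight up; it grows clockwise as seen from the robot's side, i.e. the valve goes from the top towards the stand's -y side (right turn about the stand's +x). The bearing is stiff (about 0.22 N m, 3 to 4 N at the middle of a spoke): the wheel stays where it is left and hardly coasts after a slow push.
- spokes: Four straight metal spokes at 45, 135, 225 and 315 degrees from the valve; origin at the wheel centre, z axis towards the valve. Each is 12 mm thick (in the turning direction), about 28 mm deep along the axle, from hub to rim (22 to 108 mm from the axle), sloping back: front face at x = -53 mm at 22 mm from the axle, -35 mm at 68 mm, -20 mm at 108 mm. Open right through between them.
- tyre: The tyre with its rim (sizes under axle), turning with the wheel; origin at the wheel centre, z axis towards the valve.
- valve: The valve stem, turning with the wheel, half-way between two spokes: a bent brass stem 11 mm thick that leaves the rim inward and turns to the rear at 84 mm from the axle, reaching out behind the tyre with a 15 mm cap at its end (x 0 to +48 mm, so behind the spokes, on the far side from the robot). Origin at the wheel centre, z axis towards the valve.
- valve_tip (a point): Rear end of the valve cap, 84 mm from the axle, x +48 mm; z axis from the axle towards the valve.
- flask: Bystander: white flask 48 mm in diameter, 115 mm tall, origin under its centre.
- driver: Bystander: screwdriver lying on the bench, about 200 mm long, along its x axis.
- tray: Bystander: open steel parts tray 110 x 80 x 25 mm, origin under its centre.

How it is judged:
By the outcome, as a careful person would: the job done as asked, in the order asked, and still so for the second after the job is handed in, with the robot touching nothing.
It also fails if it takes over 61 s, if anything falls off the work surface, if the arm or the gripper's body presses on something with over 40 N, if the wrist force passes 120 N, or if a joint passes its speed limit or range.

## Working session

There is one attempt and no reset: what is moved stays moved. The work goes in short steps, Python scripts to look and compute and a tool call to move; the robot and the scene stay as the last step left them, time stands still between calls to the robot, and variables do not carry over. Pictures are saved under pics/ and viewed, and the job is handed in when it is done.

Besides the shell and the picture viewer there is one more tool, called after "Call:" as a command line: name --pt "numbers of a row" for each row, then --argument value for the rest. move_arm: Moves the arm, as the interface text tells. Its arguments: {"type":"object","properties":{"series":{"type":"array","items":{"type":"array","items":{"type":"number"}}},"claw":{"type":"number"},"newtons":{"type":"number"}},"required":["series"]}

```bash
mkdir -p pics; python3 - <<'E'
from bench import read_state, imaging, r
import cv2,numpy as np
s=read_state(); print(s)
for n in ("side","top"):
    p,d=imaging.camera(n); cv2.imwrite(f"pics/{n}0.png",p[:,:,::-1]); np.save(f"{n}0.npy",d)
    c=imaging.get_calibration(n); print(n,c)
E
```

```text
{'time': 0.0, 'joint_positions': array([-1.29359875,  0.33289187, -0.0647147 ,  1.46093202,  0.02163472,
        1.34989825, -0.08854211]), 'joint_vel': array([ 0.00054969,  0.00079027, -0.00056379, -0.00043947, -0.00173383,
        0.00043316,  0.0015897 ]), 'joint_torque': array([-1.01361138e-04, -6.23279500e+01,  2.43035116e-02, -3.89862835e+01,
       -6.14277553e-02,  4.02714859e-02,  1.65510774e-04]), 'ee_pos': array([0.18447439, 0.59675364, 0.22174594]), 'eef_rot': array([ 1.49337912e-01,  9.88785960e-01, -7.13852715e-04, -5.98834272e-05]), 'ft_force': array([-0.50272505,  0.58775379,  0.16243249]), 'torque': array([-0.02464271,  0.02565127,  0.00281393]), 'width': 0.08683400375661407}
side {'camera_matrix': array([[534.92231795,   0.        , 324.20256688],
       [  0.        , 534.92231795, 235.36970888],
       [  0.        ,   0.        ,   1.        ]]), 'R': array([[ 0.89500189, -0.44604715, -0.0036836 ],
       [-0.2279683 , -0.45029332, -0.86328812],
       [ 0.3834085 ,  0.77348424, -0.50469798]]), 't': array([-0.50911319,  0.27776291,  1.0789976 ])}
top {'camera_matrix': array([[533.28320924,   0.        , 321.29052069],
       [  0.        , 533.28320924, 243.67205035],
       [  0.        ,   0.        ,   1.        ]]), 'R': array([[-0.0278664 , -0.99952897, -0.01285698],
       [-0.991109  ,  0.0293011 , -0.12978597],
       [ 0.13010156,  0.009126  , -0.99145867]]), 't': array([0.02140814, 0.56869983, 1.26854486])}
```

View pics/side0.png

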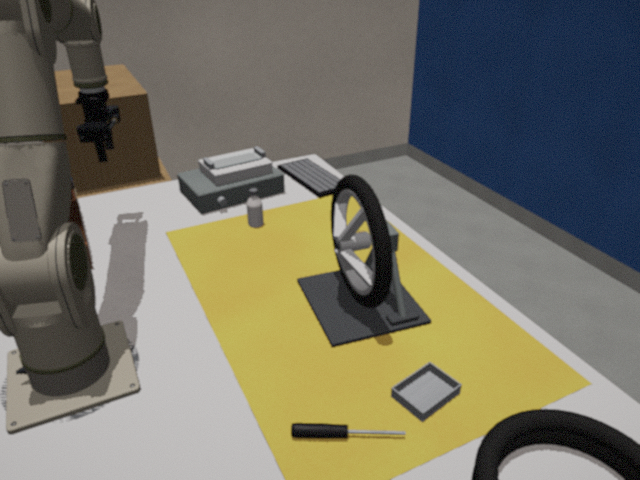

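View pics/top0.png

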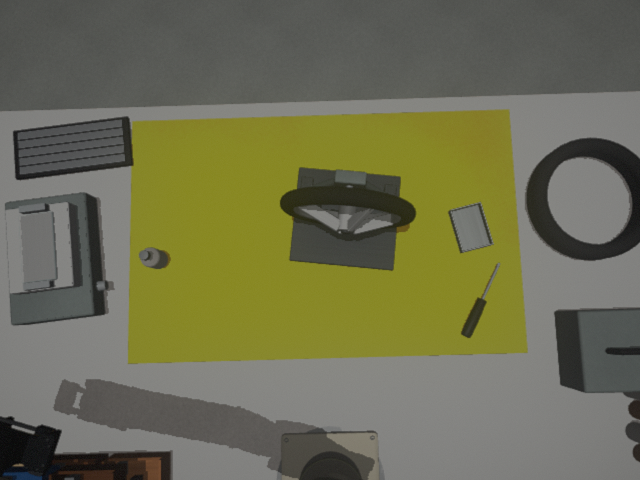

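The side view shows the wheel around (361,240) on its dark plate. The top view shows the wheel at (347,205), the plate corners near (300,168), (400,177), (393,269) and (290,262), the flask at (152,258) on the left, and the tray and driver on the right. I'll enlarge the wheel next.

```bash
python3 - <<'E'
import cv2
a=cv2.imread("pics/side0.png")[165:350,285:440]; cv2.imwrite("pics/side0c.png",cv2.convertScaleAbs(cv2.resize(a,None,fx=3.2,fy=3.2,interpolation=cv2.INTER_CUBIC),alpha=1.5,beta=20))
a=cv2.imread("pics/top0.png")[155:280,270:430]; cv2.imwrite("pics/top0c.png",cv2.convertScaleAbs(cv2.resize(a,None,fx=4.5,fy=4.5,interpolation=cv2.INTER_CUBIC),alpha=1.7,beta=20))
E
```

```text
(no output)
```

View pics/side0c.png

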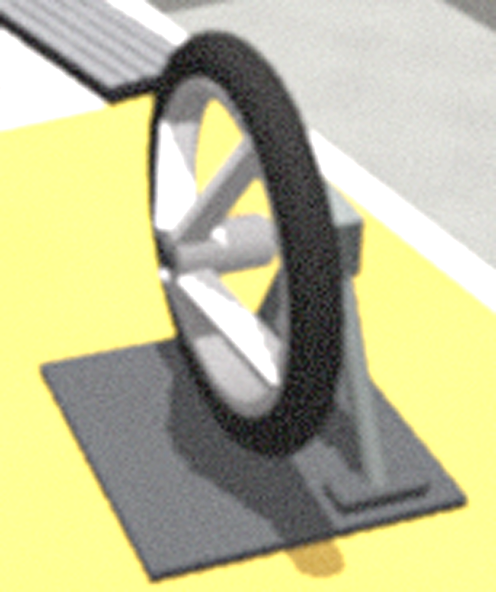

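View pics/top0c.png

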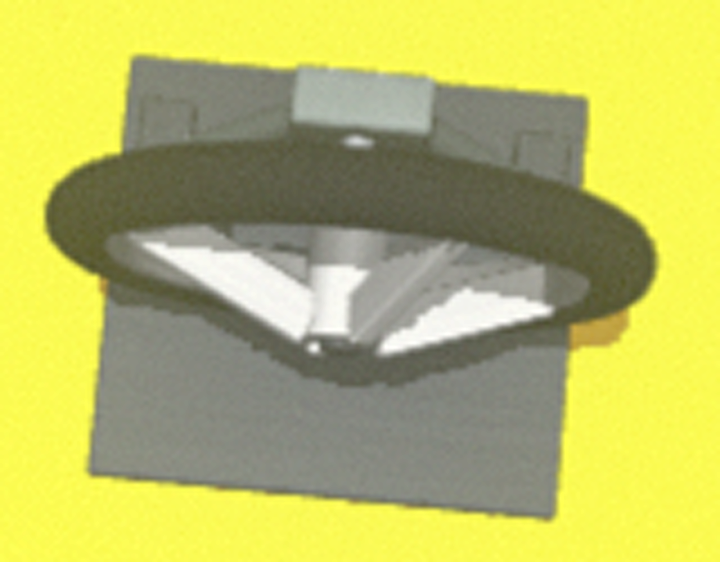

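```bash
cat > h.py <<'E'
import numpy as np,cv2
from bench import read_state, imaging, r
C={n:imaging.get_calibration(n) for n in("side","top")}
def proj(n,X):
    c=C[n];p=(np.atleast_2d(X)@c["R"].T+c["t"]); q=p@c["camera_matrix"].T; return q[:,:2]/q[:,2:]
def onplane(n,uv,z):
    c=C[n];o=-c["R"].T@c["t"]; d=c["R"].T@np.linalg.inv(c["camera_matrix"])@[uv[0],uv[1],1]; return o+d*(z-o[2])/d[2]
def frompix(n,uv,d):
    c=C[n];return c["R"].T@(np.linalg.inv(c["camera_matrix"])@[uv[0],uv[1],1]*d-c["t"])
E
python3 - <<'E'
from h import *
for n in C: print(n,-C[n]["R"].T@C[n]["t"])
P=[onplane("top",(270+x/4.5,155+y/4.5),.012) for x,y in((134,57),(587,98),(553,519),(90,472))]
print(np.round(P,4)); 
P=np.array(P);print("sides",[np.linalg.norm(P[i]-P[(i+1)%4]) for i in range(4)],"mean",P.mean(0))
Q=np.array([onplane("side",(285+x/3.2,165+y/3.2),.012) for x,y in((42,370),(152,578),(466,500))]);print(Q,np.linalg.norm(np.diff(Q,axis=0),axis=1))
# block top and hub front
d=np.load("top0.npy")
for x,y in((365,100),(300,90),(430,110),(350,185),(350,345),(345,300)):
    u,v=270+x/4.5,155+y/4.5; print((x,y),frompix("top",(u,v),d[int(v),int(u)]))
E
```

```text
side [ 0.10528155 -0.93660134  0.78248196]
top [ 0.39920043 -0.00684222  1.3317943 ]
[[ 0.769   0.0546  0.012 ]
 [ 0.7373 -0.1999  0.012 ]
 [ 0.5006 -0.17    0.012 ]
 [ 0.534   0.0843  0.012 ]]
sides [np.float64(0.2564438928559389), np.float64(0.23854353469982276), np.float64(0.2564818972380681), np.float64(0.23686773228148494)] mean [ 0.63522616 -0.05775865  0.012     ]
[[ 0.53282974  0.07344759  0.012     ]
 [ 0.5006325  -0.17620678  0.012     ]
 [ 0.73320633 -0.20389905  0.012     ]] [0.251722   0.23421667]
(365, 100) [ 0.6925766  -0.06552848  0.19572012]
(300, 90) [ 0.6979638  -0.03413011  0.19788872]
(430, 110) [ 0.6865827  -0.09680316  0.19590254]
(350, 185) [ 0.62309849 -0.05132293  0.32061399]
(350, 345) [ 0.57518445 -0.05482462  0.17917814]
(345, 300) [ 0.59565286 -0.05274495  0.18934398]
```

```bash
cat >> h.py <<'E'
def cloud(n,img,d,box):
    c=C[n];v,u=np.mgrid[box[1]:box[3],box[0]:box[2]];u=u.ravel();v=v.ravel();z=d[v,u].astype(float)
    X=(np.linalg.inv(c["camera_matrix"])@np.vstack([u,v,np.ones_like(u)])*z).T
    return (X-c["t"])@c["R"],img[v,u],z>0
E
python3 - <<'E'
from h import *
from scipy.optimize import least_squares
pts=[]
for n,b in(("side",(285,165,440,350)),("top",(265,150,430,285))):
    X,col,ok=cloud(n,cv2.imread(f"pics/{n}0.png"),np.load(n+"0.npy"),b)
    m=ok&(X[:,2]>.03)&(col.max(1)<75); X=X[m]; print(n,len(X)); pts.append(X)
yaw=-.125; c0=np.array([.625,-.055])
def loc(X,c,yaw):
    d=X[:,:2]-c; return d[:,0]*np.cos(yaw)+d[:,1]*np.sin(yaw), -d[:,0]*np.sin(yaw)+d[:,1]*np.cos(yaw), X[:,2]-.17
for name,XX in(("both",np.vstack(pts)),("side",pts[0]),("top",pts[1])):
    x,y,z=loc(XX,c0,yaw);rr=np.hypot(y,z);m=(abs(x)<.04)&(rr>.1)&(rr<.17);X=XX[m]
    # torus-like: rounded tyre: major 132? use rounded section 18mm half width, centre radius .132
    def f(p):
        x,y,z=loc(X,p[:2],p[2]);r=np.hypot(y,z-p[3]); return np.hypot(x,r-.132)-.018
    s=least_squares(f,[*c0,yaw,0],loss="soft_l1",f_scale=.002);print(name,len(X),s.x,np.std(f(s.x)),np.median(abs(f(s.x))))
E
```

```text
side 3557
top 3438
both 6101 [ 6.26832864e-01 -5.56761682e-02 -1.25639265e-01  3.97357530e-04] 0.0022453411495060843 0.0008340677717597819
side 3167 [ 6.26767235e-01 -5.57852597e-02 -1.26231262e-01  2.59925629e-04] 0.0019471831613752887 0.0008504888853349823
top 2934 [ 6.26968270e-01 -5.55229457e-02 -1.24307041e-01  4.63950313e-04] 0.0025211079997409427 0.0007969284553131974
```

```bash
cat >> h.py <<'E'
c0=np.array([.6268,-.0557,.1702]);yaw=-.1255
RS=np.array([[np.cos(yaw),-np.sin(yaw),0],[np.sin(yaw),np.cos(yaw),0],[0,0,1]])
def W(x,r,th): # stand-frame polar -> world; th clockwise from up as seen from the robot
    return c0+RS@np.array([x,-r*np.sin(th),r*np.cos(th)])
def tolocal(X): return (X-c0)@RS
E
python3 - <<'E'
from h import *
A=[]
for n,b in(("side",(285,165,440,350)),("top",(265,150,430,285))):
    X,col,ok=cloud(n,cv2.imread(f"pics/{n}0.png"),np.load(n+"0.npy"),b)
    L=tolocal(X[ok]);r=np.hypot(L[:,1],L[:,2]);m=(r>.035)&(r<.098)&(L[:,0]>-.06)&(L[:,0]<.0)
    a=np.degrees(np.arctan2(-L[m,1],L[m,2]))%360
    h,_=np.histogram(a,bins=np.arange(0,361,5)); print(n,[(i*5,int(k)) for i,k in enumerate(h) if k>3])
    mm=(r>.06)&(r<.10)&(L[:,0]>.002)&(L[:,0]<.051)
    a=np.degrees(np.arctan2(-L[mm,1],L[mm,2]))%360
    h,_=np.histogram(a,bins=np.arange(0,361,5)); print(n,"rear",[(i*5,int(k)) for i,k in enumerate(h) if k>1])
    A.append(L)
np.save("L.npy",np.vstack(A))
E
```

```text
side [(15, 6), (20, 45), (25, 158), (30, 74), (95, 5), (100, 39), (105, 205), (110, 92), (115, 21), (190, 5), (195, 57), (200, 25), (290, 4), (295, 162), (300, 81), (305, 12)]
side rear [(250, 11)]
top [(10, 16), (15, 129), (20, 58), (25, 28), (30, 4), (100, 34), (105, 193), (110, 69), (290, 20), (295, 193), (300, 124), (305, 19)]
top rear []
```

```bash
cat >> h.py <<'E'
def overlay(n,img,th,f=5,box=None):
    x0,y0,x1,y1=box; a=cv2.convertScaleAbs(cv2.resize(img[y0:y1,x0:x1],None,fx=f,fy=f,interpolation=cv2.INTER_CUBIC),alpha=1.5,beta=20)
    def ln(P,col):
        q=((proj(n,P)-[x0,y0]+.5)*f).astype(int); cv2.polylines(a,[q.reshape(-1,1,2)],False,col,1)
    for k in range(4):
        t=th+np.pi/4+k*np.pi/2
        for s in(-.006,.006):
            ln(np.array([W(x,rr,t+s/rr) for x,rr in((-.053,.022),(-.035,.068),(-.020,.108))]),(0,0,255))
    for k,col in zip(range(4),((0,255,0),(255,0,0),(255,0,255),(0,140,255))):
        t=th+k*np.pi/2
        ln(np.array([W(x,rr,t) for x,rr in((0,.108),(0,.084),(.048,.084))]),col)
    return a
E
python3 - <<'E'
from h import *
for th in (246,):
    a=overlay("side",cv2.imread("pics/side0.png"),np.radians(th),5,(315,165,405,285)); cv2.imwrite(f"pics/ovs{th}.png",a)
    a=overlay("top",cv2.imread("pics/top0.png"),np.radians(th),5,(275,165,420,260)); cv2.imwrite(f"pics/ovt{th}.png",a)
    cv2.imwrite("pics/zs.png",cv2.convertScaleAbs(cv2.resize(cv2.imread("pics/side0.png")[180:310,325:400],None,fx=4.6,fy=4.6,interpolation=cv2.INTER_CUBIC),alpha=1.5,beta=20))
E
```

```text
(no output)
```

View pics/ovs246.png

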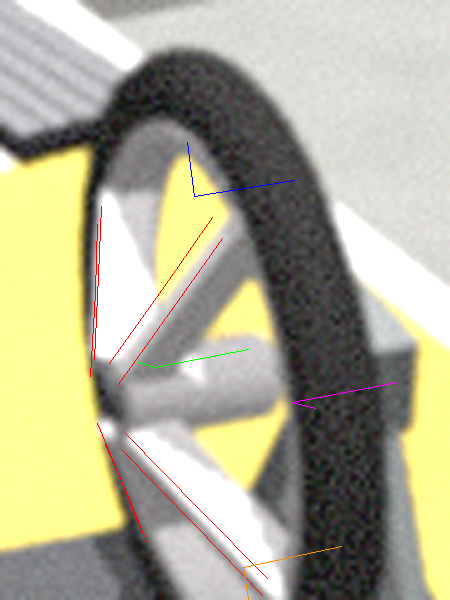

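View pics/ovt246.png

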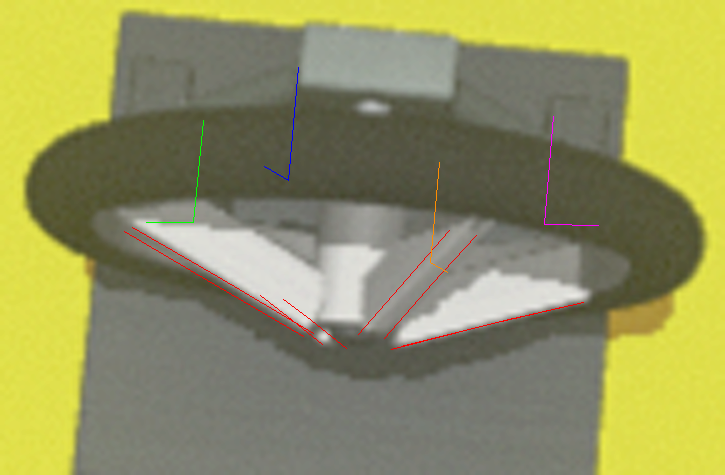

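View pics/zs.png

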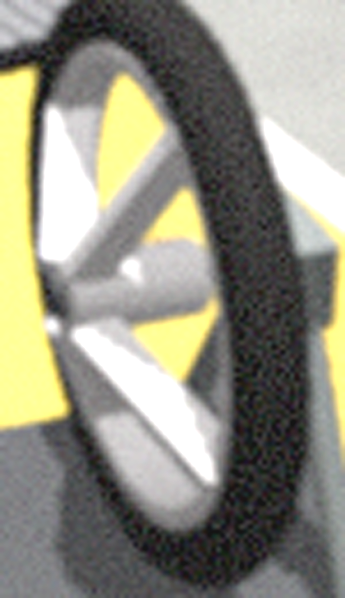

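```bash
python3 - <<'E'
from h import *
img=cv2.imread("pics/side0.png");d=np.load("side0.npy")
v,u=np.mgrid[165:350,285:440];u=u.ravel();v=v.ravel()
X,col,ok=cloud("side",img,d,(285,165,440,350));L=tolocal(X);r=np.hypot(L[:,1],L[:,2])
m=ok&(r>.03)&(r<.105)&(L[:,0]>-.002)&(L[:,0]<.06)
for i in np.where(m)[0]: print(u[i],v[i],np.round(L[i]*1000),round(r[i]*1000),round(np.degrees(np.arctan2(-L[i,1],L[i,2]))%360),col[i])
print("hub",proj("side",[c0+RS@np.array([x,0,z]) for x in(-.053,.022) for z in(-.02,0,.02)]))
E
```

```text
348 199 [ 6. 81. 66.] 104 309 [67 88 92]
346 203 [ 5. 91. 51.] 104 299 [95 96 95]
344 204 [-0. 90. 50.] 103 299 [123 122 123]
345 204 [ 2. 90. 49.] 103 299 [117 115 118]
346 204 [ 5. 91. 48.] 103 298 [107 109 111]
344 205 [-1. 88. 48.] 100 299 [125 126 127]
345 205 [ 2. 89. 47.] 101 298 [121 121 123]
346 205 [ 5. 91. 46.] 102 297 [104 108 111]
344 206 [-1. 88. 46.] 99 298 [127 127 127]
345 206 [ 2. 90. 44.] 100 296 [117 115 114]
346 206 [ 3. 86. 46.] 98 298 [100 107 114]
345 207 [ 0. 85. 44.] 96 298 [117 117 118]
346 207 [ 2. 83. 45.] 94 299 [105 116 122]
345 208 [-1. 82. 43.] 93 298 [118 116 118]
346 208 [ 1. 82. 43.] 92 298 [100 115 124]
346 209 [-0. 77. 43.] 88 299 [ 93 116 124]
346 210 [ 0. 78. 40.] 87 297 [101 128 135]
346 211 [-1. 74. 39.] 84 298 [ 98 127 136]
346 212 [ 0. 78. 35.] 85 294 [ 94 131 143]
346 218 [ 11. 104.   3.] 104 272 [ 98 145 157]
365 220 [ -2. -35.  72.] 80 26 [69 88 94]
346 226 [ 10. 101. -16.] 102 261 [139 140 145]
362 230 [ 42.  77. -21.] 80 255 [ 87 160 181]
363 230 [ 46.  80. -23.] 83 254 [ 85 158 177]
359 231 [ 33.  75. -21.] 78 255 [ 86 143 163]
360 23
[... 1298 characters left out ...]
83 [125 126 125]
392 278 [ 59. -60. -74.] 95 141 [56 56 52]
393 278 [ 58. -65. -70.] 96 137 [66 67 66]
358 279 [   3.    2. -105.] 105 181 [125 126 128]
393 279 [ 60. -63. -75.] 98 140 [67 68 64]
358 280 [   1.   -2. -104.] 104 179 [125 124 124]
359 280 [   4.   -2. -104.] 104 179 [123 123 126]
360 280 [   6.   -4. -104.] 104 178 [123 122 125]
393 280 [ 59. -65. -76.] 100 140 [64 65 62]
393 281 [ 60. -64. -80.] 102 141 [60 59 59]
393 282 [ 59. -65. -82.] 104 142 [62 58 58]
394 282 [ 60. -69. -79.] 105 139 [72 73 72]
hub [[336.00046368 253.09871346]
 [336.06825773 245.39273162]
 [336.13722635 237.55323952]
 [367.17171771 247.14034548]
 [367.50125864 239.52106827]
 [367.8364067  231.7721493 ]]
```

```bash
cat >> h.py <<'E'
from scipy.spatial.transform import Rotation as Ro
def spoke_fit(dat,th0):
    """dat: list of (name,img,depth)"""
    from scipy.optimize import minimize_scalar
    L=[]
    for n,im,d in dat:
        X,col,ok=cloud(n,im,d,(285,165,440,350) if n=="side" else (265,150,430,285)); L.append(tolocal(X[ok]))
    L=np.vstack(L);r=np.hypot(L[:,1],L[:,2]);a=np.arctan2(-L[:,1],L[:,2])
    fr=np.interp(r,[.022,.068,.108],[-.053,-.035,-.020])
    m=(r>.035)&(r<.1)&(L[:,0]>fr+.004)&(L[:,0]<fr+.026);r=r[m];a=a[m]
    def f(t):
        k=(a-t-np.pi/4+np.pi/4)%(np.pi/2)-np.pi/4
        e=abs(abs(r*np.sin(k))-.006); return np.minimum(e,.005).mean()
    ts=np.radians(np.arange(-45,45,.25))+th0; v=[f(t) for t in ts]; i=int(np.argmin(v)); return np.degrees(ts[i])%360,v[i],len(r)
E
python3 - <<'E'
from h import *
dat=[(n,cv2.imread(f"pics/{n}0.png"),np.load(n+"0.npy")) for n in("side","top")]
for d in(dat,dat[:1],dat[1:]): print(spoke_fit(d,np.radians(249)))
s=dict(ee_pos=np.array([0.18447439,0.59675364,0.22174594]),q=[.149337912,.98878596,-.000713852,-.00005988])
R=Ro.from_quat(s["q"]).as_matrix();print(np.round(R,3))
for n,b in(("side",(60,60,140,180)),("top",(0,400,80,480))):
    X,col,ok=cloud(n,cv2.imread(f"pics/{n}0.png"),np.load(n+"0.npy"),b);T=(X[ok]-s["ee_pos"])@R
    T=T[(abs(T[:,0])<.12)&(abs(T[:,1])<.13)&(T[:,2]<.01)&(T[:,2]>-.25)]
    for z in np.arange(0,-.25,-.01):
        m=(T[:,2]<z)&(T[:,2]>z-.01)
        if m.sum()>3: print(n,round(z,3),m.sum(),"x",np.round(np.percentile(T[m,0],[2,98])*1000),"y",np.round(np.percentile(T[m,1],[2,98])*1000))
a=cv2.imread("pics/side0.png")[60:180,50:150]; cv2.imwrite("pics/grip.png",cv2.convertScaleAbs(cv2.resize(a,None,fx=4.8,fy=4.8,interpolation=cv2.INTER_CUBIC),alpha=2,beta=20))
E
```

```text
(np.float64(248.75), np.float64(0.0013615401840404698), 1320)
(np.float64(248.75), np.float64(0.0012881152713759717), 688)
(np.float64(248.99999999999997), np.float64(0.0014375711700322742), 632)
[[-0.955  0.295 -0.   ]
 [ 0.295  0.955 -0.001]
 [-0.    -0.001 -1.   ]]
side 0.0 53 x [-14.   9.] y [-54.  49.]
side -0.01 55 x [-13.   8.] y [-59.  51.]
side -0.02 49 x [-13.   7.] y [-59.  49.]
side -0.03 37 x [-14.   7.] y [-62.  56.]
side -0.04 30 x [-13.   8.] y [-62. -49.]
side -0.05 33 x [-14.   8.] y [-65. -51.]
side -0.06 11 x [-13.  13.] y [-77.  26.]
side -0.07 123 x [-40.  33.] y [-92.  67.]
side -0.08 193 x [-40.  33.] y [-91.  67.]
side -0.09 163 x [-40.  32.] y [-96.  82.]
side -0.1 164 x [-40.  32.] y [-99.  80.]
side -0.11 309 x [-38.  30.] y [-99.  87.]
side -0.12 105 x [-27.  19.] y [-57.   6.]
side -0.13 91 x [-25.  18.] y [-55.  11.]
side -0.14 88 x [-25.  19.] y [-54.   2.]
side -0.15 77 x [-25.  18.] y [-55. -14.]
side -0.16 133 x [-40.  31.] y [-56.   3.]
side -0.17 183 x [-39.  32.] y [-52.   1.]
side -0.18 128 x [-37.  29.] y [-40.   8.]
side -0.19 68 x [-43.  25.]
[... 174 characters left out ...]
[-45.  -4.]
side -0.24 139 x [-43.  32.] y [-44.  -3.]
top 0.0 19 x [-13.   6.] y [43. 52.]
top -0.01 16 x [-13.   3.] y [42. 51.]
top -0.02 8 x [-7. -1.] y [42. 46.]
top -0.03 8 x [-10.  -2.] y [43. 47.]
top -0.04 9 x [-12.  -6.] y [43. 48.]
top -0.07 81 x [-40.  33.] y [-88. -54.]
top -0.08 219 x [-40.  14.] y [-88.  25.]
top -0.09 175 x [-40.  35.] y [-93.   8.]
top -0.1 202 x [-40.  31.] y [-95.   8.]
top -0.11 1047 x [-37.  32.] y [-95.  -7.]
top -0.12 126 x [-27.  19.] y [-51.  -2.]
top -0.13 86 x [-25.  18.] y [-51. -38.]
top -0.14 80 x [-24.  19.] y [-51. -44.]
top -0.15 95 x [-37.  18.] y [-51. -27.]
top -0.16 232 x [-39.  28.] y [-51. -26.]
top -0.17 189 x [-39.  18.] y [-51. -30.]
```

View pics/grip.png

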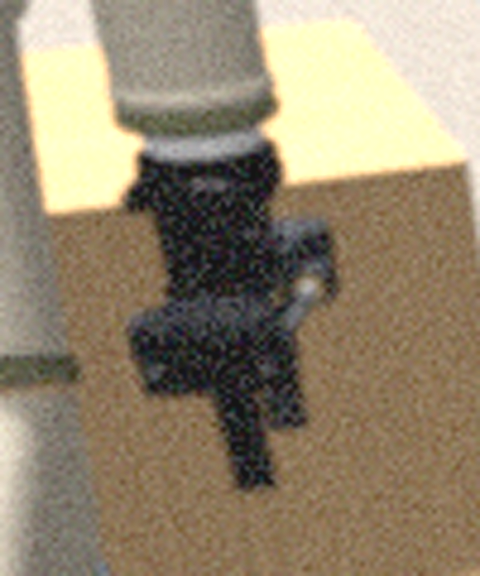

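The spoke fit gives a valve angle of about 249°. The brass-coloured cap points at about 252°, next to the axle on the left, confirm the sector. The wheel therefore needs about +111° clockwise. The tool stays vertical and its body is 75 mm deep, so the finger has to work close to the hub, with its back edge at about x = -47. First I'll hover in front of the wheel and measure the gripper against the wheel in the same images.

```bash
cat >> h.py <<'E'
def plan(xt,yc,z,off=np.zeros(3)):
    """tool shift to put TCP at local x=xt, left-finger inner corner at local y=yc, tip z (rel axle)"""
    s=read_state();R=Ro.from_quat(s["eef_rot"]).as_matrix()
    tgt=c0-off+RS@np.array([xt,yc-.0434,z]); d=R.T@(tgt-s["ee_pos"])
    want=-RS[:,0]; ang=np.arctan2(np.cross(R[:,0],want)[2],R[:,0]@want)
    return np.round(d,4),"roll",round(-ang,4),"tgt",np.round(tgt,4)
def where(off=np.zeros(3)):
    s=read_state();R=Ro.from_quat(s["eef_rot"]).as_matrix();p=s["ee_pos"]+off
    return "t",round(s["time"],2),"loc x,ycorner,z mm",np.round(tolocal(p+R[:,1]*.0434)*1000,1),"F(stand)",np.round(RS.T@s["ft_force"],1),"w",s["width"]
E
python3 -c "
from h import *
print(plan(-.11,.01,.17)); print(where())"
```

```text
(array([-0.5127, -0.5449, -0.1176]), 'roll', np.float64(-0.1743), 'tgt', array([ 0.5135, -0.0751,  0.3402]))
('t', 0.1, 'loc x,ycorner,z mm', array([-513. ,  634.7,   51.6]), 'F(stand)', array([ 0.6,  0.7, -0.2]), 'w', 0.08733109912838843)
```

Call:
move_arm --pt "-0.025 -0.027 -0.02 -0.02" --pt "-0.05 -0.054 -0.04 -0.04" --pt "-0.08 -0.085 -0.06 -0.06" --pt "-0.11 -0.117 -0.08 -0.08" --pt "-0.14 -0.149 -0.1 -0.1" --pt "-0.17 -0.181 -0.1176 -0.12" --pt "-0.204 -0.217 -0.1176 -0.14" --pt "-0.238 -0.253 -0.1176 -0.16" --pt "-0.272 -0.289 -0.1176 -0.1743" --pt "-0.306 -0.325 -0.1176 -0.1743" --pt "-0.34 -0.361 -0.1176 -0.1743" --pt "-0.374 -0.397 -0.1176 -0.1743" --pt "-0.405 -0.43 -0.1176 -0.1743" --pt "-0.435 -0.462 -0.1176 -0.1743" --pt "-0.46 -0.489 -0.1176 -0.1743" --pt "-0.482 -0.512 -0.1176 -0.1743" --pt "-0.498 -0.529 -0.1176 -0.1743" --pt "-0.508 -0.54 -0.1176 -0.1743" --pt "-0.5127 -0.5449 -0.1176 -0.1743" --pt "-0.5127 -0.5449 -0.1176 -0.1743" --claw 1

```text
time: 2.1
ee_pos: [0.5134, -0.0753, 0.3398]
eef_rot: [0.063, 0.998, -0.0, -0.0]
ft_force: [-0.4, 1.1, -0.1]
width: 0.0871
```

```bash
cat >> h.py <<'E'
def grab(tag):
    out=[]
    for n in("side","top"):
        p,d=imaging.camera(n); im=p[:,:,::-1].copy(); cv2.imwrite(f"pics/{n}{tag}.png",im); np.save(f"{n}{tag}.npy",d); out.append((n,im,d))
    return out
E
python3 - <<'E'
from h import *
s=read_state();R=Ro.from_quat(s["eef_rot"]).as_matrix()
dat=grab("1"); print(where())
for n,im,d in dat:
    X,col,ok=cloud(n,im,d,(0,0,640,480));T=(X[ok]-s["ee_pos"])@R
    T=T[(abs(T[:,0])<.06)&(abs(T[:,1])<.13)&(T[:,2]<.01)&(T[:,2]>-.2)]
    for z in np.arange(0.01,-.2,-.01):
        m=(T[:,2]<z)&(T[:,2]>z-.01)
        if m.sum()>3: print(n,round(z,3),m.sum(),"x",np.round(np.percentile(T[m,0],[1,99])*1000,1),"y",np.round(np.percentile(T[m,1],[1,99])*1000,1))
im=cv2.convertScaleAbs(cv2.resize(dat[0][1][60:360,200:500],None,fx=2,fy=2),alpha=1.5); cv2.imwrite("pics/s1c.png",im)
E
```

```text
('t', 2.2, 'loc x,ycorner,z mm', array([-110.3,   11. ,  169.8]), 'F(stand)', array([ 1.1, -0.4,  0.9]), 'w', 0.08688743769193749)
side 0.0 99 x [-12.1   9.9] y [-55.3  53.6]
side -0.01 100 x [-11.3  10. ] y [-55.1  50.7]
side -0.02 80 x [-11.5  10.3] y [-56.6  50.5]
side -0.03 68 x [-11.9  10. ] y [-58.9  52.2]
side -0.04 75 x [-11.8  10.1] y [-61.5  55.3]
side -0.05 61 x [-12.3  10.2] y [-63.   51.7]
side -0.06 24 x [-2.6  8.9] y [44.9 50.5]
side -0.07 269 x [-37.8  36.4] y [-90.5  80. ]
side -0.08 393 x [-37.3  36.6] y [-90.1  80.1]
side -0.09 317 x [-36.2  36.3] y [-95.7  82.4]
side -0.1 331 x [-36.6  36.1] y [-97.7  82.1]
side -0.11 701 x [-36.   35.2] y [-97.1  91.5]
side -0.12 208 x [-23.7  24.9] y [-53.2  12.4]
side -0.13 206 x [-23.3  24.5] y [-53.1  11.3]
side -0.14 191 x [-23.5  22.2] y [-53.8  10.4]
side -0.15 155 x [-23.5  20.8] y [-53.9   0.3]
side -0.16 277 x [-37.2  36.2] y [-53.8  10. ]
side -0.17 411 x [-36.6  35.8] y [-52.2  10.8]
side -0.18 227 x [-32.9  31.3] y [-36.2   7.9]
side -0.19 143 x [-33.8  40.2] y [-43.3  -2.1]
top -0.04 8 x [-8.7  8.4] y [45.2 48.8]
top -0.05 6 x [-10.3   5.1] y [45.7 48.9]
top -0.07 4 x [34.7 36.5] y [60.6 79.2]
top -0.08 28 x [-21.6  36.8] y [45.7 85.7]
top -0.09 350 x [-38.2  36.1] y [49.3 73.3]
top -0.1 40 x [-32.6  36.2] y [47.3 94.2]
top -0.11 852 x [-37.1  35.2] y [48.6 95.4]
```

View pics/s1c.png

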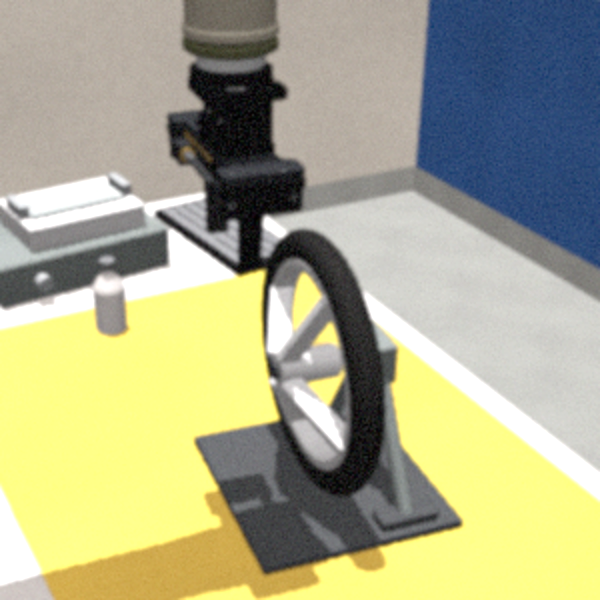

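The image shows the open gripper hovering in front of and above the wheel. The gripper cloud sits about 0.7 mm behind and 1.5 mm to the right of where the robot says it is, so I'll correct for that. Next I'll descend in front of the wheel.

```bash
cat >> h.py <<'E'
OFF=RS@np.array([.0007,-.0015,0])
E
python3 -c "
from h import *
print(where(OFF)); print(plan(-.08,.001,.0265,OFF))"
```

```text
('t', 2.2, 'loc x,ycorner,z mm', array([-109.6,    9.5,  169.8]), 'F(stand)', array([ 1.1, -0.4,  0.9]), 'w', 0.08688743769193749)
(array([-0.0297, -0.0086,  0.1433]), 'roll', np.float64(0.0008), 'tgt', array([ 0.5416, -0.0862,  0.1967]))
```

Call:
move_arm --pt "-0.003 -0.001 0.01 0" --pt "-0.006 -0.002 0.03 0" --pt "-0.009 -0.003 0.055 0" --pt "-0.012 -0.004 0.08 0" --pt "-0.015 -0.005 0.103 0" --pt "-0.018 -0.006 0.122 0" --pt "-0.021 -0.007 0.135 0" --pt "-0.025 -0.0086 0.141 0" --pt "-0.029 -0.0086 0.1433 0" --pt "-0.034 -0.0086 0.1433 0" --pt "-0.039 -0.0086 0.1433 0" --pt "-0.043 -0.0086 0.1433 0" --pt "-0.046 -0.0086 0.1433 0" --pt "-0.049 -0.0086 0.1433 0" --pt "-0.051 -0.0086 0.1433 0" --pt "-0.0525 -0.0086 0.1433 0" --pt "-0.0525 -0.0086 0.1433 0"

```text
time: 3.9
ee_pos: [0.5646, -0.09, 0.1968]
eef_rot: [0.063, 0.998, 0.0, 0.0]
ft_force: [0.2, 0.3, -0.0]
width: 0.087
```

```bash
python3 - <<'E'
from h import *
print(where(OFF)); 
dat=grab("2"); print(spoke_fit(dat[:1],np.radians(249)))
n,im,d=dat[0]
s=read_state();R=Ro.from_quat(s["eef_rot"]).as_matrix()
X,col,ok=cloud(n,im,d,(0,0,640,480));T=(X[ok]-s["ee_pos"])@R
for lo,hi in((-.115,-.075),(-.055,-.005)):
    m=(T[:,2]>lo)&(T[:,2]<hi)&(abs(T[:,0])<.05)&(T[:,1]>-.12)&(T[:,1]<(-.04))&(T[:,0]>-.042); print(lo,np.round(np.percentile(T[m],[1,50,99],axis=0)*1000,1))
im=cv2.convertScaleAbs(cv2.resize(im[130:330,270:430],None,fx=3,fy=3,interpolation=cv2.INTER_CUBIC),alpha=1.7,beta=10); cv2.imwrite("pics/s2c.png",im)
im=cv2.convertScaleAbs(cv2.resize(dat[1][1][120:300,250:470],None,fx=3,fy=3,interpolation=cv2.INTER_CUBIC),alpha=1.7,beta=10); cv2.imwrite("pics/t2c.png",im)
E
```

```text
('t', 3.9, 'loc x,ycorner,z mm', array([-56.7,   0.1,  26.6]), 'F(stand)', array([ 0.2,  0.3, -0. ]), 'w', 0.08696880165649797)
(np.float64(248.75), np.float64(0.0014212521639873658), 288)
-0.115 [[ -37.3  -97.7 -114.6]
 [   3.9  -87.3 -105.8]
 [  36.5  -47.6  -75.8]]
-0.055 [[-41.9 -91.7 -53. ]
 [ -5.3 -56.6 -29.1]
 [ 10.1 -49.7  -5.8]]
```

View pics/s2c.png

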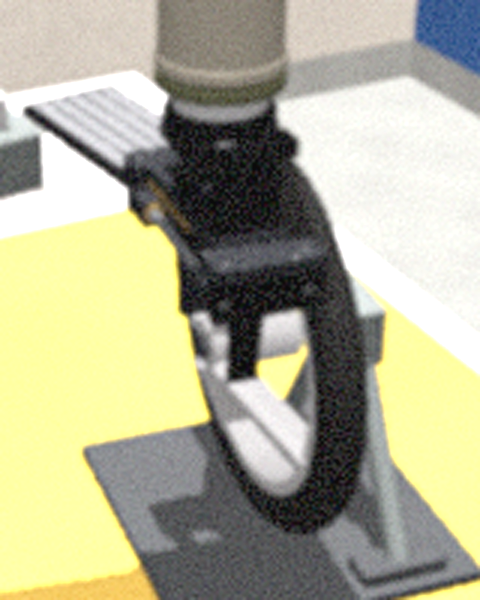

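View pics/t2c.png

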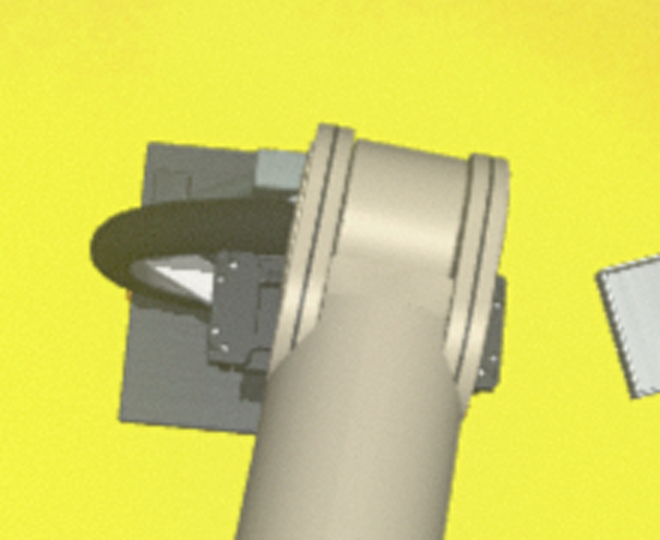

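The finger is hanging beside the hub to the left of the upper-right spoke. The gripper body is about 1 mm clear of the tyre with no force, and the wheel is still at about 248.8°. Now the first push.

```bash
cat >> h.py <<'E'
def cpos(al,s,lead=0):
    """corner position (y,z) mm touching ccw face of spoke at al deg, s mm from axle"""
    a=np.radians(al); return np.array([-(s*np.sin(a)-6*np.cos(a)), s*np.cos(a)+6*np.sin(a)])
def hubgap(y,z,w=15):
    t=np.linspace(y,y+w,31); return min((np.hypot(t,z)-20).min() if z>0 else np.hypot(t,z).min()-20,99)
E
python3 - <<'E'
from h import *
cur=np.array([0.1,26.6])
for al in [24,27,30,33,36,39,42,45,48,51,54,57,60,63,66,69,72,75]:
    s=np.interp(al,[24,45,55,60,65,70,75],[26.5,27,29,30,31,32,32.5]); p=cpos(al,s)
    d=p-cur; print(al,round(s,1),"tool y,z:",np.round([d[0]/1000,-d[1]/1000],4),"gap",round(hubgap(*p),1))
E
```

```text
24 26.5 tool y,z: [-0.0054 -0.    ] gap 6.7
27 26.6 tool y,z: [-0.0068  0.0002] gap 6.4
30 26.6 tool y,z: [-0.0082  0.0005] gap 6.1
33 26.7 tool y,z: [-0.0096  0.0009] gap 5.7
36 26.8 tool y,z: [-0.011   0.0014] gap 5.2
39 26.9 tool y,z: [-0.0123  0.002 ] gap 4.6
42 26.9 tool y,z: [-0.0137  0.0026] gap 4.0
45 27.0 tool y,z: [-0.0149  0.0033] gap 3.3
48 27.6 tool y,z: [-0.0166  0.0037] gap 3.0
51 28.2 tool y,z: [-0.0182  0.0042] gap 2.6
54 28.8 tool y,z: [-0.0199  0.0048] gap 2.3
57 29.4 tool y,z: [-0.0215  0.0056] gap 2.0
60 30.0 tool y,z: [-0.0231  0.0064] gap 1.7
63 30.6 tool y,z: [-0.0246  0.0074] gap 1.5
66 31.2 tool y,z: [-0.0262  0.0084] gap 1.3
69 31.8 tool y,z: [-0.0276  0.0096] gap 1.1
72 32.2 tool y,z: [-0.0289  0.0109] gap 0.9
75 32.5 tool y,z: [-0.0299  0.0124] gap 0.5
```

Call:
move_arm --pt "0 -0.002 0 0" --pt "0 -0.0035 0 0" --pt "0 -0.0047 0 0" --pt "0 -0.0054 0 0" --pt "0 -0.0061 0.0001 0" --pt "0 -0.0068 0.0002 0" --pt "0 -0.0075 0.0003 0" --pt "0 -0.0082 0.0005 0" --pt "0 -0.0089 0.0007 0" --pt "0 -0.0096 0.0009 0" --pt "0 -0.0103 0.0011 0" --pt "0 -0.011 0.0014 0" --pt "0 -0.0117 0.0017 0" --pt "0 -0.0123 0.002 0" --pt "0 -0.013 0.0023 0" --pt "0 -0.0137 0.0026 0" --pt "0 -0.0143 0.003 0" --pt "0 -0.0149 0.0033 0"

```text
time: 5.8
ee_pos: [0.5633, -0.1025, 0.1943]
eef_rot: [0.062, 0.998, 0.002, 0.0]
ft_force: [-1.8, 8.8, 8.1]
width: 0.087
```

```bash
python3 - <<'E'
from h import *
print(where(OFF)); 
dat=grab("3"); print(spoke_fit(dat[:1],np.radians(265)))
n,im,d=dat[0]
cv2.imwrite("pics/s3c.png",cv2.convertScaleAbs(cv2.resize(im[180:330,320:410],None,fx=4,fy=4,interpolation=cv2.INTER_CUBIC),alpha=1.7,beta=10))
E
```

```text
('t', 5.8, 'loc x,ycorner,z mm', array([-56.6, -12.5,  24.2]), 'F(stand)', array([-2.9,  8.5,  8.1]), 'w', 0.08696003829681011)
(np.float64(259.25), np.float64(0.0014605828789378437), 235)
```

View pics/s3c.png

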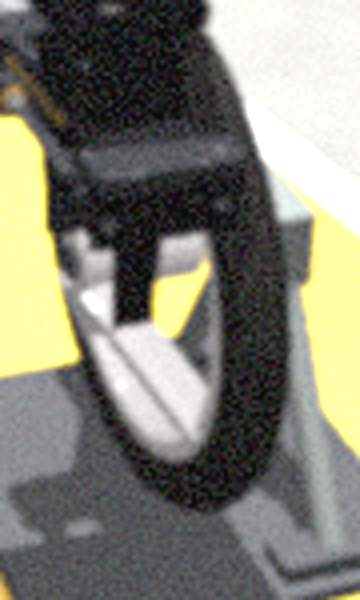

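```bash
cat >> h.py <<'E'
def path(als,ss,cur,dy=3.0,lag=2.5):
    for al in als:
        s=np.interp(al,*ss); p=cpos(al,s); a=np.radians(al)
        c=p-[dy,0]-lag*np.array([np.cos(a),np.sin(a)])
        d=c-cur; print(al,round(s,1),"tool y,z:",np.round([d[0]/1000,-d[1]/1000],4),"gap",round(hubgap(*p),1))
E
python3 - <<'E'
from h import *
path(range(34,76,2),([34,45,55,60,65,70,75],[27,27.5,29.5,30.5,31.5,32.5,33]),np.array([-14.8,23.3]))
E
```

```text
34 27.0 tool y,z: [-0.0004 -0.001 ] gap 5.7
36 27.1 tool y,z: [-0.0013 -0.0007] gap 5.4
38 27.2 tool y,z: [-0.0022 -0.0003] gap 5.1
40 27.3 tool y,z: [-0.003   0.0002] gap 4.7
42 27.4 tool y,z: [-0.0039  0.0006] gap 4.4
44 27.5 tool y,z: [-0.0048  0.0011] gap 3.9
46 27.7 tool y,z: [-0.0057  0.0015] gap 3.6
48 28.1 tool y,z: [-0.0067  0.0019] gap 3.3
50 28.5 tool y,z: [-0.0078  0.0023] gap 3.1
52 28.9 tool y,z: [-0.0088  0.0027] gap 2.9
54 29.3 tool y,z: [-0.0098  0.0032] gap 2.7
56 29.7 tool y,z: [-0.0109  0.0038] gap 2.5
58 30.1 tool y,z: [-0.0119  0.0044] gap 2.3
60 30.5 tool y,z: [-0.0129  0.005 ] gap 2.1
62 30.9 tool y,z: [-0.0138  0.0057] gap 2.0
64 31.3 tool y,z: [-0.0148  0.0064] gap 1.8
66 31.7 tool y,z: [-0.0157  0.0072] gap 1.7
68 32.1 tool y,z: [-0.0167  0.008 ] gap 1.6
70 32.5 tool y,z: [-0.0175  0.0089] gap 1.5
72 32.7 tool y,z: [-0.0182  0.0099] gap 1.3
74 32.9 tool y,z: [-0.0189  0.0109] gap 1.1
```

Call:
move_arm --pt "0 -0.0007 -0.0004 0" --pt "0 -0.0015 -0.0002 0" --pt "0 -0.0022 -0.0001 0" --pt "0 -0.003 0.0002 0" --pt "0 -0.0039 0.0006 0" --pt "0 -0.0048 0.0011 0" --pt "0 -0.0057 0.0015 0" --pt "0 -0.0067 0.0019 0" --pt "0 -0.0078 0.0023 0" --pt "0 -0.0088 0.0027 0" --pt "0 -0.0098 0.0032 0" --pt "0 -0.0109 0.0038 0" --pt "0 -0.0119 0.0044 0" --pt "0 -0.0129 0.005 0"

```text
time: 7.3
ee_pos: [0.562, -0.1148, 0.189]
eef_rot: [0.061, 0.998, 0.002, 0.001]
ft_force: [0.8, 8.5, 3.9]
width: 0.0868
```

```bash
python3 - <<'E'
from h import *
print(where(OFF)); 
dat=grab("4"); print(spoke_fit(dat[:1],np.radians(280)))
n,im,d=dat[0]
cv2.imwrite("pics/s4c.png",cv2.convertScaleAbs(cv2.resize(im[180:330,320:410],None,fx=4,fy=4,interpolation=cv2.INTER_CUBIC),alpha=1.7,beta=10))
E
```

```text
('t', 7.3, 'loc x,ycorner,z mm', array([-56.4, -24.8,  18.9]), 'F(stand)', array([-0.3,  8.5,  3.9]), 'w', 0.08675819635039368)
(np.float64(285.0), np.float64(0.0016291670902235055), 230)
```

View pics/s4c.png

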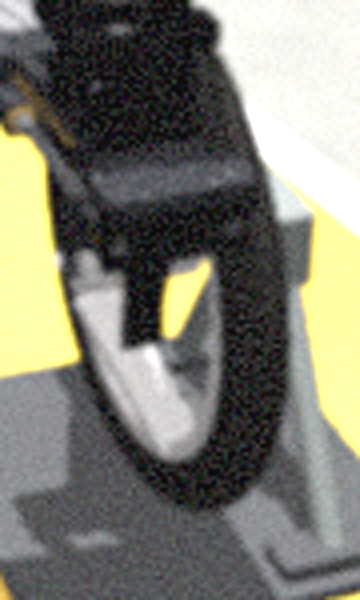

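Working well: the wheel is at 285° and the spoke at 60°. I'll push this spoke a bit further, then lift off and step back to look.

Call:
move_arm --pt "0 -0.0009 0.0007 0" --pt "0 -0.0019 0.0014 0" --pt "0 -0.0028 0.0022 0" --pt "0 -0.0038 0.003 0" --pt "0 -0.0046 0.0039 0" --pt "0 -0.0053 0.0049 0" --pt "0 -0.006 0.0059 0" --pt "0 -0.004 0.003 0" --pt "0 0.0 -0.003 0" --pt "0 0.002 -0.006 0" --pt "0.01 0.004 -0.008 0" --pt "0.03 0.015 -0.01 0" --pt "0.045 0.04 -0.01 0" --pt "0.045 0.065 -0.01 0" --pt "0.045 0.075 -0.01 0"

```text
time: 8.9
ee_pos: [0.5253, -0.0349, 0.1987]
eef_rot: [0.061, 0.998, 0.001, 0.0]
ft_force: [-0.2, 0.7, 0.6]
width: 0.0871
```

```bash
python3 - <<'E'
from h import *
print(where(OFF)); 
dat=grab("5"); print([spoke_fit(k,np.radians(295)) for k in (dat,dat[:1],dat[1:])])
n,im,d=dat[0]
cv2.imwrite("pics/s5c.png",cv2.convertScaleAbs(cv2.resize(im[180:330,320:410],None,fx=4,fy=4,interpolation=cv2.INTER_CUBIC),alpha=1.7,beta=10))
E
```

```text
('t', 8.9, 'loc x,ycorner,z mm', array([-102.7,   49.9,   28.5]), 'F(stand)', array([-0.3,  0.6,  0.6]), 'w', 0.08711707186891447)
[(np.float64(300.25), np.float64(0.0015350546499059608), 748), (np.float64(300.25), np.float64(0.0014742574407513812), 593), (np.float64(300.25), np.float64(0.0017676530049296085), 155)]
```

View pics/s5c.png

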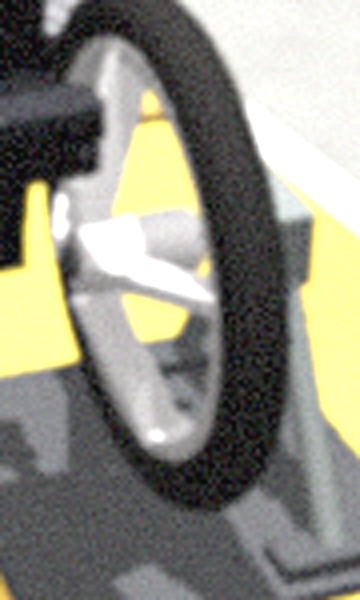

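Call:
move_arm --pt "0 -0.01 0.0015 0" --pt "0 -0.02 0.0015 0" --pt "0 -0.025 0.0015 0" --pt "-0.01 -0.025 0.0015 0" --pt "-0.022 -0.025 0.0015 0" --pt "-0.032 -0.025 0.0015 0" --pt "-0.039 -0.025 0.0015 0" --pt "-0.0435 -0.025 0.0015 0" --pt "-0.046 -0.025 0.0015 0" --pt "-0.046 -0.025 0.0015 0" --pt "-0.046 -0.027 0.0015 0" --pt "-0.046 -0.029 0.0015 0" --pt "-0.046 -0.031 0.0015 0" --pt "-0.046 -0.033 0.0015 0" --pt "-0.046 -0.035 0.0015 0" --pt "-0.046 -0.037 0.0015 0" --pt "-0.046 -0.038 0.0015 0" --pt "-0.046 -0.039 0.0015 0" --pt "-0.046 -0.04 0.0015 0" --pt "-0.046 -0.041 0.0015 0"

```text
time: 11.0
ee_pos: [0.5651, -0.0813, 0.1985]
eef_rot: [0.061, 0.998, 0.002, -0.001]
ft_force: [-22.6, 9.4, 23.2]
width: 0.087
```

```bash
python3 - <<'E'
from h import *
print(where(OFF)); 
dat=grab("6"); print([spoke_fit(k,np.radians(300)) for k in (dat,dat[:1])])
n,im,d=dat[0]
cv2.imwrite("pics/s6c.png",cv2.convertScaleAbs(cv2.resize(im[180:330,320:410],None,fx=4,fy=4,interpolation=cv2.INTER_CUBIC),alpha=1.7,beta=10))
E
```

```text
('t', 11.0, 'loc x,ycorner,z mm', array([-57.5,   8.7,  28.5]), 'F(stand)', array([-23.6,   6.5,  23.2]), 'w', 0.08702243093427195)
[(np.float64(307.5), np.float64(0.0014489535759693757), 487), (np.float64(307.25), np.float64(0.0012752784706959906), 346)]
```

View pics/s6c.png

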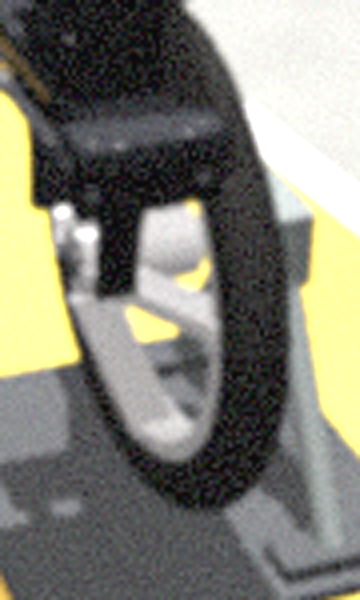

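The wheel moved to about 307.4°, but the finger is wedging on the sloped face (Fx -24, Fz +23). I'll ease off before pushing further.

Call:
move_arm --pt "0 0.001 -0.0005 0" --pt "0 0.003 -0.001 0" --pt "0 0.006 -0.002 0" --pt "0.004 0.008 -0.003 0" --pt "0.01 0.01 -0.003 0" --pt "0.02 0.01 -0.003 0" --pt "0.03 0.01 -0.003 0" --pt "0.03 0.01 -0.003 0"

```text
time: 11.9
ee_pos: [0.5366, -0.0702, 0.2002]
eef_rot: [0.063, 0.998, 0.001, 0.0]
ft_force: [-0.7, -0.1, -1.3]
width: 0.0865
```

```bash
cat >> h.py <<'E'
def tyrefit(dat):
    from scipy.optimize import least_squares
    L=[]
    for n,im,d in dat:
        X,col,ok=cloud(n,im,d,(285,165,440,350) if n=="side" else (265,150,430,285)); L.append(tolocal(X[ok&(X[:,2]>.03)&(col.max(1)<75)]))
    L=np.vstack(L);r=np.hypot(L[:,1],L[:,2]);m=(abs(L[:,0])<.03)&(r>.108)&(r<.16);X=L[m]
    def f(p):
        x=X[:,0]-p[0]+p[2]*X[:,1]; return np.hypot(x,np.hypot(X[:,1]-p[1],X[:,2]-p[3])-.132)-.018
    s=least_squares(f,[0,0,0,0],loss="soft_l1",f_scale=.0015); return "tyre shift mm x,y,z",np.round(s.x[[0,1,3]]*1000,1),"yaw",round(s.x[2],4),len(X)
E
python3 - <<'E'
from h import *
print(where(OFF)); 
dat=grab("7"); print([spoke_fit(k,np.radians(300)) for k in (dat,dat[:1])])
dat0=[(n,cv2.imread(f"pics/{n}0.png"),np.load(n+"0.npy")) for n in("side","top")]
print(tyrefit(dat0),tyrefit(dat0[:1]),tyrefit(dat),tyrefit(dat[:1]))
n,im,d=dat[0]
cv2.imwrite("pics/s7c.png",cv2.convertScaleAbs(cv2.resize(im[180:330,320:410],None,fx=4,fy=4,interpolation=cv2.INTER_CUBIC),alpha=1.7,beta=10))
E
```

```text
('t', 11.9, 'loc x,ycorner,z mm', array([-87. ,  16.2,  30. ]), 'F(stand)', array([-0.7, -0.2, -1.3]), 'w', 0.08646984981952832)
[(np.float64(305.50000000000006), np.float64(0.0014670222592320626), 563), (np.float64(305.25), np.float64(0.001308115614294088), 393)]
('tyre shift mm x,y,z', array([0.1, 0. , 0.2]), 'yaw', np.float64(-0.0004), 5988) ('tyre shift mm x,y,z', array([ 0. , -0. ,  0.2]), 'yaw', np.float64(-0.001), 3131) ('tyre shift mm x,y,z', array([0.1, 0. , 0.3]), 'yaw', np.float64(-0.0001), 4088) ('tyre shift mm x,y,z', array([0.2, 0.1, 0.4]), 'yaw', np.float64(-0.0013), 2769)
```

View pics/s7c.png

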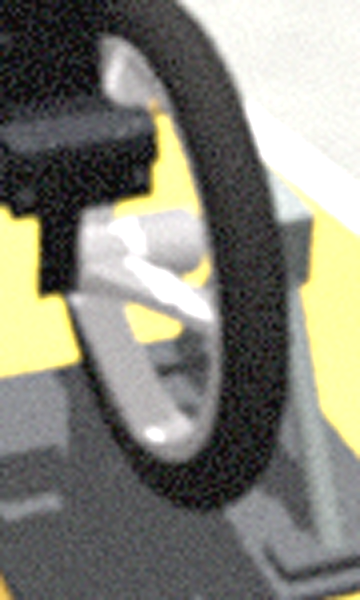

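The stand hasn't moved (shift ≤0.2 mm) and the wheel sits at about 305.4°. For the near-vertical spoke I'll push further out. I'll hold the gripper body above the tyre and the tip about 85 mm above the axle, where much less force is needed.

Call:
move_arm --pt "0 0.005 -0.01 0" --pt "0 0.011 -0.03 0" --pt "0 0.016 -0.048 0" --pt "0 0.016 -0.055 0" --pt "-0.01 0.016 -0.055 0" --pt "-0.025 0.016 -0.055 0" --pt "-0.037 0.016 -0.055 0" --pt "-0.045 0.016 -0.055 0" --pt "-0.05 0.016 -0.055 0" --pt "-0.0535 0.016 -0.055 0" --pt "-0.055 0.016 -0.055 0" --pt "-0.055 0.016 -0.055 0"

```text
time: 13.2
ee_pos: [0.5942, -0.0613, 0.255]
eef_rot: [0.063, 0.998, 0.0, -0.0]
ft_force: [-1.0, 0.1, -0.8]
width: 0.0871
```

```bash
python3 - <<'E'
from h import *
print(where(OFF)); 
dat=grab("8"); print([spoke_fit(k,np.radians(300)) for k in (dat,dat[:1])])
n,im,d=dat[0]
s=read_state();R=Ro.from_quat(s["eef_rot"]).as_matrix()
X,col,ok=cloud(n,im,d,(0,0,640,480));T=(X[ok]-s["ee_pos"])@R
for lo,hi in((-.115,-.075),(-.055,-.005)):
    m=(T[:,2]>lo)&(T[:,2]<hi)&(T[:,1]>-.12)&(T[:,1]<(-.04))&(T[:,0]>-.05)&(T[:,0]<.05); print(lo,np.round(np.percentile(T[m],[1,3,50,97,99],axis=0)*1000,1))
cv2.imwrite("pics/s8c.png",cv2.convertScaleAbs(cv2.resize(im[130:330,280:410],None,fx=3,fy=3,interpolation=cv2.INTER_CUBIC),alpha=1.7,beta=10))
E
```

```text
('t', 13.2, 'loc x,ycorner,z mm', array([-30.9,  32.2,  84.8]), 'F(stand)', array([-1. ,  0. , -0.8]), 'w', 0.08706998094908354)
[(np.float64(305.50000000000006), np.float64(0.0013425435339874043), 580), (np.float64(305.50000000000006), np.float64(0.0013339544964898328), 577)]
-0.115 [[ -37.6  -97.6 -114.5]
 [ -35.1  -96.6 -114.2]
 [   4.8  -87.3 -104.2]
 [  36.   -50.4  -76.8]
 [  36.4  -47.6  -75.8]]
-0.055 [[ -45.4 -109.1  -53. ]
 [ -43.3 -106.9  -51.1]
 [ -19.7  -69.4  -28.2]
 [   8.8  -50.2   -6.2]
 [   9.7  -46.4   -5.3]]
```

View pics/s8c.png

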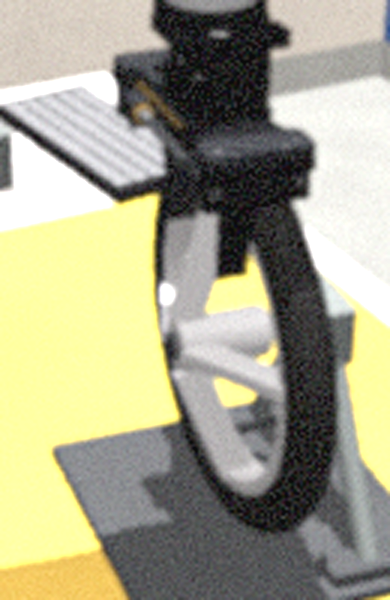

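Call:
move_arm --pt "0 -0.003 0 0" --pt "0 -0.006 0 0" --pt "0 -0.008 0 0" --pt "0 -0.01 0 0" --pt "0 -0.012 0 0" --pt "0 -0.014 0 0" --pt "0 -0.016 0 0" --pt "0 -0.018 0 0" --pt "0 -0.02 0 0" --pt "0 -0.022 0 0" --pt "0 -0.024 0 0"

```text
time: 14.4
ee_pos: [0.5913, -0.0853, 0.255]
eef_rot: [0.063, 0.998, 0.0, 0.0]
ft_force: [0.4, 2.4, 1.6]
width: 0.087
```

```bash
python3 - <<'E'
from h import *
print(where(OFF)); 
dat=grab("9"); print([spoke_fit(k,np.radians(310)) for k in (dat,dat[:1])])
n,im,d=dat[0]
cv2.imwrite("pics/s9c.png",cv2.convertScaleAbs(cv2.resize(im[130:330,280:410],None,fx=3,fy=3,interpolation=cv2.INTER_CUBIC),alpha=1.7,beta=10))
E
```

```text
('t', 14.4, 'loc x,ycorner,z mm', array([-30.8,   8.1,  84.8]), 'F(stand)', array([0.1, 2.4, 1.6]), 'w', 0.08697848055933183)
[(np.float64(312.75), np.float64(0.0013797471253495783), 775), (np.float64(312.75), np.float64(0.001261202856476279), 641)]
```

View pics/s9c.png

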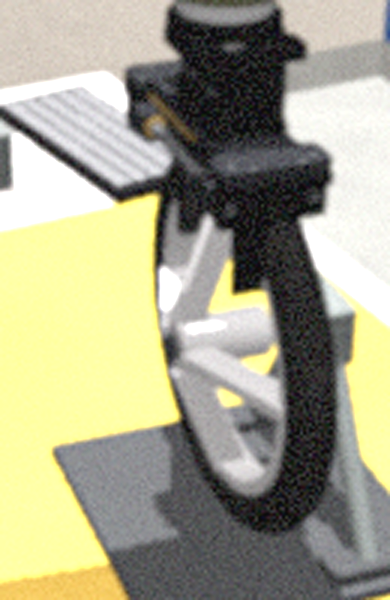

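Call:
move_arm --pt "0 -0.0025 0 0" --pt "0 -0.005 0 0" --pt "0 -0.0075 0 0" --pt "0 -0.01 0 0" --pt "0 -0.013 0 0" --pt "0 -0.016 0 0" --pt "0 -0.019 0 0" --pt "0 -0.022 0 0" --pt "0 -0.025 0 0" --pt "0 -0.028 0 0" --pt "0 -0.031 0 0" --pt "0 -0.034 0 0" --pt "0 -0.037 0 0" --pt "0 -0.04 0 0" --pt "0 -0.043 0 0" --pt "0 -0.046 0 0" --pt "0 -0.0485 0 0" --pt "0 -0.051 0 0" --pt "0 -0.053 0 0" --pt "0 -0.054 0 0"

```text
time: 16.5
ee_pos: [0.5845, -0.139, 0.2551]
eef_rot: [0.063, 0.998, -0.0, 0.0]
ft_force: [0.5, 3.1, -0.0]
width: 0.0868
```

```bash
python3 - <<'E'
from h import *
print(where(OFF)); 
dat=grab("10"); print([spoke_fit(k,np.radians(340)) for k in (dat,dat[:1])])
n,im,d=dat[0]
cv2.imwrite("pics/s10c.png",cv2.convertScaleAbs(cv2.resize(im[130:330,280:410],None,fx=3,fy=3,interpolation=cv2.INTER_CUBIC),alpha=1.7,beta=10))
E
```

```text
('t', 16.5, 'loc x,ycorner,z mm', array([-30.8, -46.1,  84.9]), 'F(stand)', array([ 0.1,  3.2, -0. ]), 'w', 0.08682373319309547)
[(np.float64(346.0), np.float64(0.001413965333895643), 894), (np.float64(346.0), np.float64(0.0013816877542180194), 651)]
```

View pics/s10c.png

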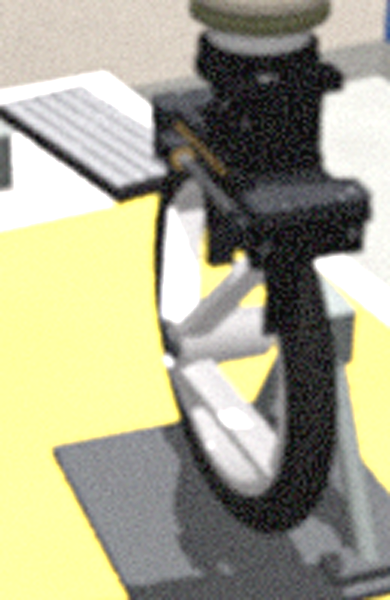

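Call:
move_arm --pt "0 -0.002 0 0" --pt "0 -0.004 0 0" --pt "0 -0.006 0 0" --pt "0 -0.008 0 0" --pt "0 -0.0095 0 0" --pt "0 -0.011 0 0" --pt "0 -0.011 0 0" --pt "0 -0.004 -0.001 0" --pt "0.003 0.006 -0.003 0" --pt "0.02 0.012 -0.003 0" --pt "0.05 0.02 -0.003 0" --pt "0.06 0.03 0.02 0" --pt "0.06 0.03 0.04 0" --pt "0.06 0.03 0.05 0" --pt "0.06 0.03 0.05 0"

```text
time: 18.1
ee_pos: [0.5282, -0.101, 0.2042]
eef_rot: [0.063, 0.998, -0.0, -0.001]
ft_force: [-0.1, -0.6, -0.2]
width: 0.0871
```

```bash
python3 - <<'E'
from h import *
print(where(OFF)); 
dat=grab("11"); print([spoke_fit(k,np.radians(340)) for k in (dat,dat[:1])],tyrefit(dat[:1]))
n,im,d=dat[0]
cv2.imwrite("pics/s11c.png",cv2.convertScaleAbs(cv2.resize(im[130:330,280:410],None,fx=3,fy=3,interpolation=cv2.INTER_CUBIC),alpha=1.7,beta=10))
E
```

```text
('t', 18.1, 'loc x,ycorner,z mm', array([-91.4, -15.4,  34. ]), 'F(stand)', array([-0. , -0.6, -0.2]), 'w', 0.08708515365387957)
[(np.float64(351.25000000000006), np.float64(0.001443668135935401), 533), (np.float64(351.0), np.float64(0.0014158681895584603), 301)] ('tyre shift mm x,y,z', array([0. , 0.1, 0.3]), 'yaw', np.float64(-0.0014), 2677)
```

View pics/s11c.png

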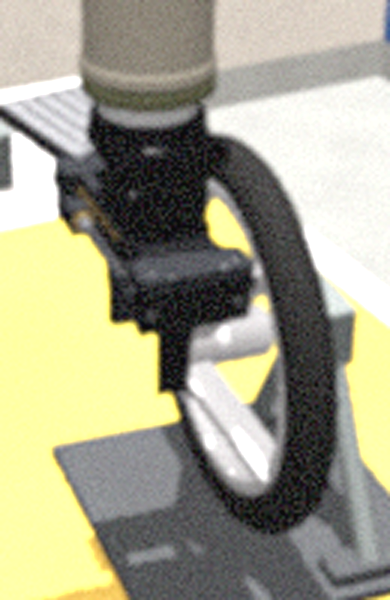

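Wheel at about 351.1°, so about 9° remain. I'll finish near the hub, where the first push tracked well.

Call:
move_arm --pt "0 0.004 0.005 0" --pt "-0.01 0.0074 0.0085 0" --pt "-0.02 0.0074 0.0085 0" --pt "-0.027 0.0074 0.0085 0" --pt "-0.032 0.0074 0.0085 0" --pt "-0.0345 0.0074 0.0085 0" --pt "-0.0347 0.0074 0.0085 0" --pt "-0.0347 0.0055 0.009 0" --pt "-0.0347 0.0035 0.0093 0" --pt "-0.0347 0.002 0.0096 0" --pt "-0.0347 0.0005 0.0098 0" --pt "-0.0347 -0.0007 0.01 0" --pt "-0.0347 -0.0016 0.0105 0" --pt "-0.0347 -0.0024 0.0109 0" --pt "-0.0347 -0.0032 0.0113 0" --pt "-0.0347 -0.0038 0.0116 0" --pt "-0.0347 -0.0038 0.0116 0"

```text
time: 19.9
ee_pos: [0.5631, -0.1071, 0.1936]
eef_rot: [0.062, 0.998, 0.002, 0.0]
ft_force: [-0.7, 7.9, 1.8]
width: 0.0865
```

```bash
python3 - <<'E'
from h import *
print(where(OFF)); 
dat=grab("12"); print([spoke_fit(k,np.radians(355)) for k in (dat,dat[:1])],tyrefit(dat[:1]))
E
```

```text
('t', 19.9, 'loc x,ycorner,z mm', array([-56.1, -17.1,  23.5]), 'F(stand)', array([-1.7,  7.8,  1.8]), 'w', 0.08646558314145214)
[(np.float64(358.75), np.float64(0.0015552531282418491), 433), (np.float64(358.25), np.float64(0.0017472991924486678), 234)] ('tyre shift mm x,y,z', array([-0.1,  0.2,  0.5]), 'yaw', np.float64(-0.0002), 2028)
```

Call:
move_arm --pt "0 -0.0002 0.0001 0" --pt "0 -0.0004 0.0002 0" --pt "0 -0.0005 0.0002 0" --pt "0 0.001 -0.001 0" --pt "0 0.004 -0.003 0" --pt "0.002 0.007 -0.004 0" --pt "0.015 0.008 -0.004 0" --pt "0.04 0.008 -0.004 0" --pt "0.08 0.008 -0.02 0" --pt "0.12 0.008 -0.05 0" --pt "0.15 0.008 -0.09 0" --pt "0.16 0.008 -0.13 0" --pt "0.16 0.008 -0.15 0" --pt "0.16 0.008 -0.15 0"

```text
time: 21.4
ee_pos: [0.4057, -0.0819, 0.3462]
eef_rot: [0.063, 0.998, 0.001, 0.003]
ft_force: [0.6, 0.2, 0.1]
width: 0.0869
```

```bash
python3 - <<'E'
from h import *
print(where(OFF)); 
dat=grab("13"); print([spoke_fit(k,np.radians(355)) for k in (dat,dat[:1],dat[1:])],tyrefit(dat),tyrefit(dat[:1]))
n,im,d=dat[0]
cv2.imwrite("pics/s13c.png",overlay("side",im,0,5,(315,165,405,285)))
cv2.imwrite("pics/t13c.png",overlay("top",dat[1][1],0,5,(275,165,420,260)))
E
```

```text
('t', 21.4, 'loc x,ycorner,z mm', array([-215.3,  -11.8,  176.1]), 'F(stand)', array([0.5, 0.2, 0.1]), 'w', 0.08690782529383073)
[(np.float64(359.25), np.float64(0.001409853299834212), 1188), (np.float64(359.25), np.float64(0.0015788345803725964), 603), (np.float64(359.25), np.float64(0.0012356725952792616), 585)] ('tyre shift mm x,y,z', array([0.1, 0.1, 0.3]), 'yaw', np.float64(-0.0007), 5997) ('tyre shift mm x,y,z', array([0.1, 0. , 0.2]), 'yaw', np.float64(-0.002), 3121)
```

View pics/s13c.png

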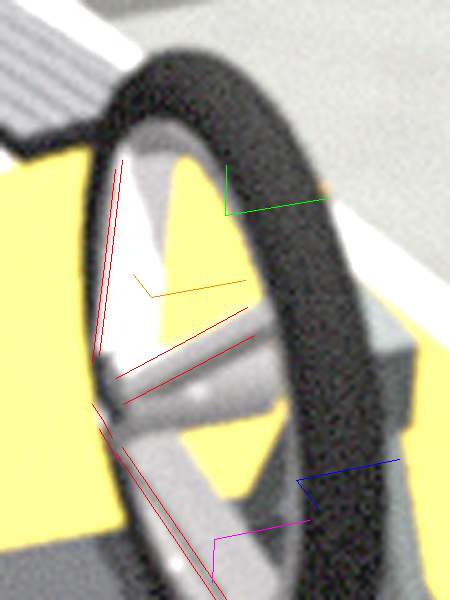

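View pics/t13c.png

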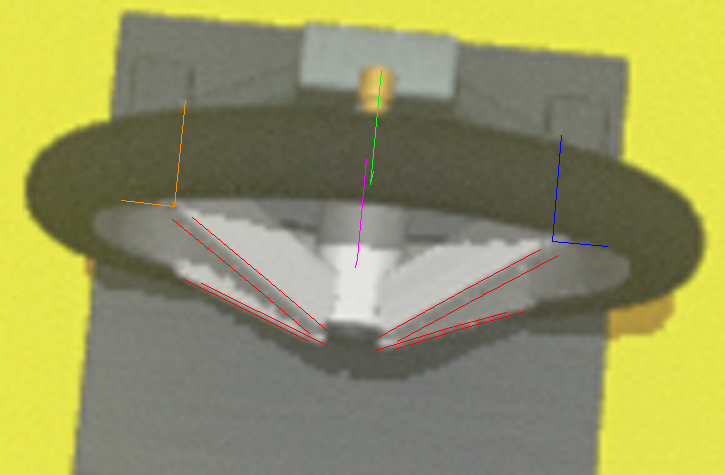

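```bash
python3 - <<'E'
from h import *
dat=grab("14"); print(where(OFF),spoke_fit(dat,np.radians(355)))
# brass cap in the top view
n,im,d=dat[1]; X,col,ok=cloud(n,im,d,(335,170,365,195)); L=tolocal(X); hsv=cv2.cvtColor(col[None],cv2.COLOR_BGR2HSV)[0]
m=ok&(hsv[:,1]>90)&(L[:,2]>.05); print(m.sum(),np.round(np.median(L[m],0)*1000,1))
r.close_job()
E
```

```text
('t', 21.6, 'loc x,ycorner,z mm', array([-216.5,  -11.7,  172. ]), 'F(stand)', array([-0.5, -0.4, -0.3]), 'w', 0.08683748221746747) (np.float64(359.50000000000006), np.float64(0.0013612463752348803), 1199)
100 [32.7  1.  92.6]
the job is handed in; nothing more can be done
```

The valve stem is now straight up to within about 1°, and I handed the job in at about 21.6 s of the 61 s allowed. `close_job` gives no verdict.

**What I did:** The valve started at about 249°, so I turned the wheel about 110° clockwise with one fingertip. I pushed one spoke near the hub, then the next one near the rim, then finished near the hub. The gripper stayed open and never touched the valve. I then backed the arm about 0.2 m clear.

**Last checks:**
- **Wheel angle:** fitting the spokes in both cameras gave 359.25° and then 359.5°.
- **Valve:** the brass cap in the top view sits about 1 mm to the left of the line through the axle. That also means roughly 0.6° short of straight up.
- **Stand:** the tyre position changed by at most about 0.3 mm, within measuring noise.
- **Arm:** force is near zero, with nothing touching the wheel.
- **Other items:** the arm stayed well away from the flask, driver and tray, but I did not measure their positions again.

**What went wrong:** One push near the hub wedged on the sloped spoke, at about 24 N towards the robot and 23 N upward. I backed off, and the wheel slipped back about 2°. I then moved that push out near the rim, where only about 3 N was needed. I did not find the cause of the wedging.

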